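# Refill the soap vending unit

### The arm

A 6-joint arm with a two-finger parallel gripper is mounted at the origin on the work surface. World frame = base frame: x ahead of the robot, y to its left, z up, the work surface at z = 0. Lengths are in mm, angles in rad, forces in N, time in s.
With the tool pointing down it reaches from about 300 to 775 mm from the base axis. Payload 14.6 kg.
Tool frame: the origin (TCP) lies midway between the tips of the shut fingers; the grasp point (between the pads) lies 19 mm behind it (manip.grasp_offset is the distance from the TCP to the grasp point, in mm); z points along the fingers, y is the line along which they close (so a half turn about z gives the same grasp; the last joint's range is limited). The gripper opens to 94 mm and grips with 3 to 60 N. Pads are 16 mm wide; open, the fingers measure 119 mm over their backs; the gripper's body (75 mm by 177 mm) begins 78 mm behind the grasp point.
Start: joints at [1.177, 0.3, 1.521, -0, 1.321, -0.067], TCP at [176.555, 520.881, 167.946] pointing down, gripper open.
Joint ranges: [-3.03, 3.03], [-0.79, 2.21], [0.23, 2.52], [-1.04, 4.18], [0, 3.07], [-2.55, 2.55]. Speed limits (rad/s): [2.22, 2.22, 2.57, 3.14, 3.14, 3.14].

### API

Orientations are given as [roll, pitch, yaw] about the fixed x, y, z axes, in that order (R = Rz(yaw) Ry(pitch) Rx(roll)).
In Python, from cell import manip, viewer gives the robot as it stands. The module is installed in compiled form; this text tells all that it offers.
- The arm moves only by the tool move_arm, never from a script. Its argument "moves" is a list of rows, each a list of 4 numbers: the shift along the tool's x, y, z in m, then the turn about the tool's z in rad. A call has 1 to 12 rows; each row is the pose to reach, as a shift and turn from the pose commanded when the call began, along the tool's axes at that moment; what a row does not reach only later rows make up. A row lasts 1/10 s, in which the tool goes at most 50 mm and 8.59 degrees, less where a joint would pass 70% of its speed; a pose out of reach is approached as far as the arm can. A call with a gripper value outside its range is refused whole. "jaw" is the finger opening in m, from 0 to 0.094, set as the call begins (left out, the last holds). The fingers move at their own pace and stop on an object; "squeeze" is the grip in N (left out, the last holds). Time passes only in rows, so rows that repeat a pose let the fingers close. It gives the time, the measured TCP pose, the force, the opening and the grip force at its end, in the units of the state.
- manip.read_state(): the state, without advancing time (a new reading comes with each control period).
- viewer.camera(name): name is "side" or "top"; returns a dict with "frame" (384x512x3 uint8, blue, green, red), "z_map" (384x512 float32, mm along the optical axis (not along the pixel's ray), 0 where there is no reading), "fx", "fy", "cx", "cy" (pixels), "D" ([k1, k2, p1, p2, k3] as OpenCV has them; the pictures are not rectified), "origin" and "orientation" of the camera in the world. Camera axes: x right, y down, z forward; pixel columns grow to the right and rows downward; lengths in mm; the calibration is good to about 2 mm. A picture is of the moment at which its call begins.
- manip.sign_off(): hands the job in; it is judged then, once.
The state is a dict: "clock": time; "joints": joint angles; "qd": joint speeds; "effort": joint torques, N m; "eef_pos": TCP position; "eef_rot": TCP orientation; "wrist_force": force on the tool from outside, world axes, zero at the start; "moment": the same for the moment, N m; "finger_gap": finger opening in mm; "finger_force": force on a finger pad.
Only numpy, scipy, OpenCV 4.12 (cv2) and the standard library are available. Lean on these libraries where they do the work, as an engineer would, in place of code of your own. Each camera call takes 0.05 s, during which the arm holds its last target. There are 200 camera calls.

### The job

Refill the laundry-room soap vending unit: with its stock tray still at the loading end, lay every soap carton that lies on the counter flat on the tray, side by side, each pointing straight at the blue back fence and pushed up flush against it. Then turn the red hand crank clockwise until the tray is fully home at its stop with the cartons still flush, and turn the black sales-counter knob back to its zero stop. Let go of everything, and leave the softener bottle, the mug and the coin tray where they are.

Things in the scene. Friction and masses are not known exactly. Their poses are not given: they have to be found in the camera images.
- vendor: White soap vending unit, fixed; origin on the worktop, axes x away from the robot, y to its left along the tray's travel, z up. Base plate 200 by 420 by 14 mm (y from -165 to 255); white drive housing 310 by 130 mm and 90 mm high at its right end (centre y -230), carrying the crank (near) and the counter knob (far).
- tray_fence (a point): Middle of the inner face of the blue fence on the tray's far side, at the level of the tray floor's top (29 mm above the worktop). x points into the fence, away from the robot; y along the fence, to the robot's left; z up. The fence rises 40 mm above the tray floor and runs the tray's whole length. The point moves with the tray, along its own -y.
- tray_middle (a point): Centre of the aluminium stock tray's floor, at its top face, axes as tray_fence. The floor is 150 mm deep (x) and 240 mm long (y), inside. Near side open, without a rim; at both ends 6 mm thick rims rise 15 mm above the floor. Room for three cartons side by side at about 80 mm spacing, 30 mm between them.
- tray (a joint): Travel of the tray in m: 0 = loading end (robot's left), 0.14 = fully home, at the end stop next to the drive housing. It is geared to the crank (11.1 mm per rad, 70 mm per turn) and hardly moves by hand (over 30 N).
- crank (a joint): Angle of the hand crank in rad, 0 to 12.57 (two full turns) between end stops; starts between 0 and 0.6. It grows clockwise seen from above, and the tray goes home with it. At 0 the crank arm points along the unit's -x, towards the robot. Vertical axis; takes about 7 N at the handle and stays where it is left.
- crank_hub (a point): Point on the crank's vertical axis at the height of crank_grip, 140 mm above the worktop; its axes turn with the crank: -x points along the arm to the handle. The hub is a dark steel cylinder, 32 mm across, whose top is 19 mm below this point. The axis stands at x -80, y -230 mm in the unit's frame.
- crank_grip (a point): Grip point of the crank's upright, flat, red handle, 60 mm from the crank axis and 140 mm above the worktop. The handle is rigid on the arm (no swivel): 36 mm wide along the arm, 14 mm thick across it (pinch it across this), 52 mm tall; its top is 20 mm above this point, the top of the crank arm 31 mm below. -x points outward along the arm.
- counter (a joint): Angle of the black sales-counter knob in rad: 0 = its zero stop, where the white line on the knob points to the red mark on the grey dial (the side facing the robot). It grows clockwise seen from above, up to 3.6, and starts between 0.9 and 2.6; turn it anticlockwise to reset it. Light friction (0.05 N m), stays where it is left.
- counter_grip (a point): Point on the counter knob's vertical axis at the height to grip, about 130 mm above the worktop. The bar grip is 46 mm long, 14 mm thick and 32 mm tall, its top 7 mm above this point; pinch it across its thickness. At 0 the bar lies along the unit's x axis; it turns with the joint. It stands at x 85, y -230 mm in the unit's frame.
- softener: White softener bottle, 76 mm across, 200 mm tall; origin at the centre of its underside. Bystander.
- mug: White mug, 80 mm across, 90 mm tall; origin at the centre of its underside. Bystander.
- coin_tray: Dark wooden coin tray, 130 by 150 by 40 mm; origin at the centre of its underside. Bystander.
- carton_1: Soap carton, orange with a white band, a stiff block 90 mm long (its x axis) and 48 by 48 mm in section, about 0.18 kg; origin at its centre. Lies on the worktop at the start; absent (None) in some starts.
- carton_2: Soap carton, green with a white band, a stiff block 90 mm long (its x axis) and 48 by 48 mm in section, about 0.18 kg; origin at its centre. Lies on the worktop at the start; absent (None) in some starts.
- carton_3: Soap carton, blue with a white band, a stiff block 90 mm long (its x axis) and 48 by 48 mm in section, about 0.18 kg; origin at its centre. Lies on the worktop at the start; absent (None) in some starts.
- carton_4: Soap carton, yellow with a white band, a stiff block 90 mm long (its x axis) and 48 by 48 mm in section, about 0.18 kg; origin at its centre. Lies on the worktop at the start; absent (None) in some starts.
There are look-alikes about, which are no part of the job. There is more than one size of the carton_3; the job needs the smallest.

How it is judged (in metres and radians):
On the way, in this order (a step that is already met when the one before it is completed fails the run):
1. every carton present lies on the tray, end flush against the fence, with the tray still at the loading end (x of each of carton_1, carton_2, carton_3, carton_4 in the frame of tray_fence above -0.05 m and y of carton_1 in the frame of tray_fence between -0.105 and 0.105 m and z of carton_1 in the frame of tray_fence between 0.018 and 0.029 m and angle between the x axis of each of carton_1, carton_2, carton_3, carton_4 and the x axis of tray_fence, either way round below 0.09 rad and y of carton_2 in the frame of tray_fence between -0.105 and 0.105 m and z of carton_2 in the frame of tray_fence between 0.018 and 0.029 m and y of carton_3 in the frame of tray_fence between -0.105 and 0.105 m and z of carton_3 in the frame of tray_fence between 0.018 and 0.029 m and y of carton_4 in the frame of tray_fence between -0.105 and 0.105 m and z of carton_4 in the frame of tray_fence between 0.018 and 0.029 m and value of joint tray below 0.04 m), for 0.2 s.
2. the tray has been cranked fully home (value of joint tray above 0.136 m), for 0.2 s.
At the end, for the whole second after the job is handed in: Every carton present lies at rest on the tray floor, its end within 5 mm of the fence and square to it within 5 degrees; the tray is within 4 mm of its home stop; the counter knob is within 0.1 rad of its zero stop (x of each of carton_1, carton_2, carton_3, carton_4 in the frame of tray_fence above -0.05 m and y of carton_1 in the frame of tray_fence between -0.105 and 0.105 m and z of carton_1 in the frame of tray_fence between 0.018 and 0.029 m and angle between the x axis of each of carton_1, carton_2, carton_3, carton_4 and the x axis of tray_fence, either way round below 0.09 rad and y of carton_2 in the frame of tray_fence between -0.105 and 0.105 m and z of carton_2 in the frame of tray_fence between 0.018 and 0.029 m and y of carton_3 in the frame of tray_fence between -0.105 and 0.105 m and z of carton_3 in the frame of tray_fence between 0.018 and 0.029 m and y of carton_4 in the frame of tray_fence between -0.105 and 0.105 m and z of carton_4 in the frame of tray_fence between 0.018 and 0.029 m and linear speed of each of carton_1, carton_2, carton_3, carton_4 below 0.02 m/s and value of joint tray above 0.136 m and value of joint counter below 0.1 rad); the robot touches nothing.
It fails at once if the softener is shifted by more than 40 mm (distance of softener from where it was at the start of the episode above 0.04 m).
It fails at once if the mug is shifted by more than 40 mm (distance of mug from where it was at the start of the episode above 0.04 m).
It fails at once if the coin tray is shifted by more than 40 mm (distance of coin_tray from where it was at the start of the episode above 0.04 m).
Of carton_1, carton_2, carton_3, carton_4 only 2 to 3 are there at a start; the rules pass over those that are not, and their reading is None.
At some moment in a run one of carton_1, carton_2, carton_3, carton_4 may be knocked a few centimetres aside while the robot is not near it.
Once in a run the grip may slacken for a moment while it holds something.
It also fails if it takes over 210 s, if anything falls off the work surface, if the arm or the gripper's body presses on something with over 40 N, if the wrist force passes 120 N, or if a joint passes its speed limit or range.

## Working session

There is one attempt and no reset: what is moved stays moved. The work goes in short steps, Python scripts to look and compute and a tool call to move; the robot and the scene stay as the last step left them, time stands still between calls to the robot, and variables do not carry over. Pictures are saved under pics/ and viewed, at most 14 in all, crops included, and the job is handed in when it is done.

Besides the shell and the picture viewer there is one more tool, called after "Emit:" as a command line: name --pt "numbers of a row" for each row, then --argument value for the rest. move_arm: Moves the arm, as the interface text tells. Its arguments: {"type":"object","properties":{"moves":{"type":"array"},"jaw":{"type":"number"},"squeeze":{"type":"number"}},"required":["moves"]}

```bash
mkdir -p pics
cat > h.py <<'E'
import numpy as np, cv2
from cell import manip, viewer
from scipy.spatial.transform import Rotation as R
def cam(n):
    c=viewer.camera(n); return c
def rot(c):
    o=np.array(c["orientation"],float)
    return o if o.shape==(3,3) else R.from_euler('xyz',o).as_matrix()
def cloud(c):
    h,w=c["z_map"].shape
    K=np.array([[c["fx"],0,c["cx"]],[0,c["fy"],c["cy"]],[0,0,1.]])
    u,v=np.meshgrid(np.arange(w),np.arange(h))
    p=cv2.undistortPoints(np.stack([u,v],-1).reshape(-1,1,2).astype(np.float64),K,np.array(c["D"],float)).reshape(h,w,2)
    z=c["z_map"][...,None].astype(float)
    P=np.concatenate([p*z,z],-1)@rot(c).T+np.array(c["origin"])
    P[c["z_map"]==0]=np.nan
    return P
E
python3 - <<'E'
from h import *
s=manip.read_state()
print({k:np.round(v,3).tolist() for k,v in s.items()})
for n in("top","side"):
    c=cam(n); print(n,c["origin"],c["orientation"],c["fx"],c["D"])
    cv2.imwrite(f"pics/{n}0.png",cv2.resize(c["frame"],(800,600),interpolation=cv2.INTER_CUBIC)); np.save(n+"0.npy",cloud(c)); cv2.imwrite(n+"0raw.png",c["frame"])
E
```

```text
{'clock': 0.0, 'joints': [1.177, 0.3, 1.522, -0.0, 1.321, -0.067], 'qd': [0.001, -0.001, 0.001, -0.001, 0.001, 0.001], 'effort': [0.0, -53.181, -35.274, 0.071, 0.024, -0.0], 'eef_pos': [176.46, 520.607, 167.402], 'eef_rot': [-3.14, -0.0, 2.815], 'wrist_force': [-0.001, -0.327, 0.16], 'moment': [-0.017, -0.036, 0.008], 'finger_force': 0.0, 'finger_gap': 94.221}
top [ 299.06164829  146.16604953 1656.91806122] [-2.97783837e+00  1.98849013e-03 -1.55619578e+00] 446.95527654939036 [-0.03992424  0.          0.          0.          0.        ]
side [  96.03991242 1100.85572142 1176.50336856] [-2.35055596e+00  9.00838593e-04 -2.69461888e+00] 437.2066325508576 [-0.07016888  0.          0.          0.          0.        ]
```

View pics/top0.png

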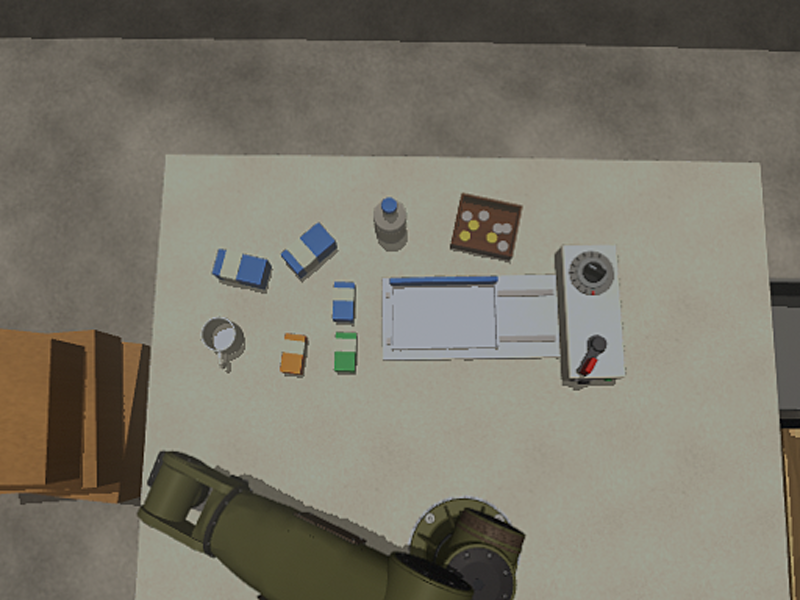

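View pics/side0.png

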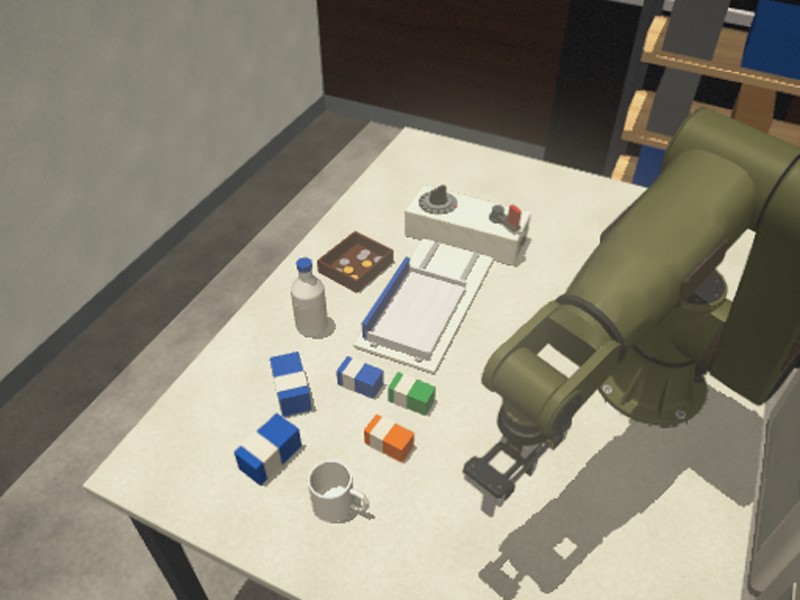

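The top view shows three job cartons: orange (293,354), green (345,352) and the small blue one (344,302). Two larger blue decoys are at (240,270) and (310,250). The unit lies right of centre, with its fence along y≈280, the crank at (593,355) and the knob at (594,270).

```bash
cat > m.py <<'E'
from h import *
def rect(P,m):
    q=P[m][:,:2].astype(np.float32); r=cv2.minAreaRect(q); b=cv2.boxPoints(r)
    e=b[1]-b[0]; f=b[2]-b[1]; L=e if np.hypot(*e)>np.hypot(*f) else f
    a=np.degrees(np.arctan2(L[1],L[0])); a=(a+90)%180-90
    return np.round(r[0],1),np.round(sorted(r[1]),1),round(float(a),1),int(m.sum()),np.round(np.nanmedian(P[m][:,2]),1)
def masks(f):
    h=cv2.cvtColor(f,cv2.COLOR_BGR2HSV); H,S,V=h[...,0].astype(int),h[...,1],h[...,2]
    return dict(orange=(H>5)&(H<20)&(S>150)&(V>80),green=(H>45)&(H<80)&(S>100),blue=(H>100)&(H<125)&(S>110),red=((H<5)|(H>174))&(S>150)), (S<60)&(V>100)
def cartons(c,P):
    ms,w=masks(c); out={}
    for k in("orange","green","blue"):
        n,l,st,_=cv2.connectedComponentsWithStats((ms[k]&(P[...,2]>25)&(P[...,2]<95)).astype(np.uint8))
        # all coloured top area; join the two ends over the white band by dilation with the white, high pixels
        top=(ms[k]|w)&(P[...,2]>34)&(P[...,2]<95)
        n,l,st,_=cv2.connectedComponentsWithStats(top.astype(np.uint8))
        for i in range(1,n):
            m=l==i
            if (m&ms[k]).sum()>150 and m.sum()<1500:
                zt=np.nanpercentile(P[m][:,2],70); m2=m&(abs(P[...,2]-zt)<6)
                print(k,*rect(P,m2))
E
python3 - <<'E'
from m import *
f=cv2.imread("top0raw.png");P=np.load("top0.npy")
cartons(f,P)
ms,w=masks(f)
m=ms["red"]&(P[...,2]>110); print("redtop",m.sum(),np.nanmean(P[m],0),np.nanmax(P[m][:,2]))
m=m&(P[...,2]>150); print(rect(P,m))
x,y,z=P[...,0],P[...,1],P[...,2]
m=(z>82)&(z<96)&(y<-50)&(x>250); 
n,l,st,_=cv2.connectedComponentsWithStats(m.astype(np.uint8)); i=1+np.argmax(st[1:,4]); print("housing",*rect(P,l==i))
m=ms["blue"]&(z>55)&(z<80)&(y<260)&(y>-150); print("fence",*rect(P,m))
m=(z>20)&(z<36)&(y<260)&(y>-150)&w; 
n,l,st,_=cv2.connectedComponentsWithStats(m.astype(np.uint8)); i=1+np.argmax(st[1:,4]); print("tray",*rect(P,l==i))
m=(z>6)&(z<20)&(y<300)&(y>-150)&(x<600); print("base",*rect(P,m&w))
m=(z>128)&(z<145)&(x>480)&(y<-50); print("knob",*rect(P,m))
m=(z>110)&(z<165)&(x<440)&(y<-50)&(x>250);print("crank",*rect(P,m)); m2=m&~ms["red"]&(z<125);print("hub",*rect(P,m2))
m=(z>100)&(x>300)&(y>-40); print("tall",*rect(P,m))
for nme,(u,v) in dict(mug=(223,338),bottle=(390,215)).items():
    print(nme,P[int(v*.64),int(u*.64)])
E
```

```text
orange [446.6 398.5] [48.3 87.4] -6.1 244 48.8
green [454.2 278.4] [49. 88.] -3.7 258 48.6
blue [696.6 371.3] [ 65.2 117.9] -46.6 434 63.5
blue [647.6 530.5] [ 64.3 118.1] 77.5 440 63.9
blue [623.1  53.8] [ 12.6 246.4] -88.1 178 69.4
blue [573.  284.3] [48.2 89.7] 1.6 258 48.9
redtop 62 [ 413.51511313 -253.48857122  155.54689463] 264.68542274918605
(array([ 268.8, -162.8]), array([ 13.5, 393.6]), -32.3, 46, np.float64(159.9))
housing [ 553.4 -288.6] [130.1 310.9] 2.3 2328 90.4
fence [622.7  52. ] [ 11.6 242.9] -88.1 186 69.2
tray [540.9  54.9] [152.4 255.7] -87.8 2464 29.0
base [255.3  75.1] [449.5 689.2] -0.1 2128 11.1
knob [ 638.3 -283.7] [15.7 44.8] 62.8 57 136.4
crank [ 421.5 -257.7] [17.3 37. ] -31.6 85 155.1
hub [ 423.7 -253. ] [10.5 36.8] -18.7 15 114.3
tall [755.8 177.8] [70.6 73.4] -80.5 376 141.3
mug [485.07832    574.41120372   6.52268242]
bottle [745.66314781 177.49817325 170.53859823]
```

```bash
cat > go.py <<'E'
import sys
from h import *
# rows needed (tool axes, m/rad) from the present pose to world targets x,y,z,yawdeg
s=manip.read_state(); p=np.array(s["eef_pos"]); r=R.from_euler('xyz',s["eef_rot"]); T=r.as_matrix()
x=T[:,0]; yaw=np.arctan2(x[1],x[0])
print("at",np.round(p,1),round(np.degrees(yaw),2),"F",np.round(s["wrist_force"],1),"gap",round(s["finger_gap"],1),"t",s["clock"],"q6",round(s["joints"][5],2))
for a in sys.argv[1:]:
    X,Y,Z,A=map(float,a.split(","))
    d=T.T@(np.array([X,Y,Z])-p)/1000; t=-np.radians((A-np.degrees(yaw)+180)%360-180)
    print(a,np.round(d,4).tolist(),round(t,4),"rows>=",np.ceil(max(np.linalg.norm(d)/.05,abs(t)/.1499)))
E
python3 go.py 454,278.5,110,176.3 454,278.5,10,176.3
```

```text
at [176.4 520.6 167.5] 161.28 F [-0.1  0.6 -1.5] gap 93.9 t 0.1 q6 -0.07
454,278.5,110,176.3 [-0.3406, -0.1402, 0.0576] -0.2622 rows>= 8.0
454,278.5,10,176.3 [-0.3406, -0.1401, 0.1576] -0.2622 rows>= 9.0
```

Emit:
move_arm --pt "-0.3406 -0.1402 0.0576 -0.2622" --pt "-0.3406 -0.1402 0.0576 -0.2622" --pt "-0.3406 -0.1402 0.0576 -0.2622" --pt "-0.3406 -0.1402 0.0576 -0.2622" --pt "-0.3406 -0.1402 0.0576 -0.2622" --pt "-0.3406 -0.1402 0.0576 -0.2622" --pt "-0.3406 -0.1402 0.0576 -0.2622" --pt "-0.3406 -0.1402 0.0576 -0.2622" --pt "-0.3406 -0.1402 0.0576 -0.2622" --pt "-0.3406 -0.1402 0.0576 -0.2622" --pt "-0.3406 -0.1402 0.0576 -0.2622" --jaw 0.094 --squeeze 25

```text
clock: 1.2
eef_pos: [453.4, 279.5, 110.5]
eef_rot: [3.142, -0.0, 3.078]
wrist_force: [-0.5, 0.5, -0.1]
finger_gap: 94.2
finger_force: 0.0
```

```bash
python3 go.py 454,278.5,10,176.3
```

```text
at [453.4 279.5 110.5] 176.35 F [-0.5  0.5 -0.1] gap 94.2 t 1.2 q6 -1.02
454,278.5,10,176.3 [-0.0007, -0.001, 0.1005] 0.001 rows>= 3.0
```

Emit:
move_arm --pt "0 -0.001 0.05 0" --pt "0 -0.001 0.08 0" --pt "0 -0.001 0.1 0" --pt "0 -0.001 0.1 0"

```text
clock: 1.6
eef_pos: [452.0, 278.0, 8.2]
eef_rot: [-3.139, -0.004, 3.079]
wrist_force: [1.5, -0.9, 0.5]
finger_gap: 93.8
finger_force: 0.0
```

Emit:
move_arm --pt "0 0 0 0" --pt "0 0 0 0" --pt "0 0 0 0" --pt "0 0 0 0" --pt "0 0 0 0" --pt "0 0 0 0" --jaw 0.03

```text
clock: 2.2
eef_pos: [454.1, 277.8, 10.6]
eef_rot: [3.141, 0.0, 3.077]
wrist_force: [-0.4, 1.2, 1.8]
finger_gap: 49.2
finger_force: 0.9
```

Emit:
move_arm --pt "0 0 -0.03 0" --pt "0 0 -0.07 0" --pt "0 0 -0.11 0" --pt "0 0 -0.11 0"

```text
clock: 2.6
eef_pos: [456.2, 278.9, 125.6]
eef_rot: [3.137, 0.007, 3.077]
wrist_force: [0.1, -0.5, 0.4]
finger_gap: 30.0
finger_force: 0.0
```

```bash
python3 go.py 550,-27.5,110,182.1 550,-27.5,40,182.1
```

```text
at [456.2 278.9 125.6] 176.3 F [ 0.1 -0.5  0.4] gap 30.0 t 2.6 q6 -1.03
550,-27.5,110,182.1 [-0.1133, -0.2997, 0.0151] -0.1013 rows>= 7.0
550,-27.5,40,182.1 [-0.1128, -0.3, 0.0851] -0.1013 rows>= 7.0
```

The fingers had not fully closed when I lifted, so the carton slipped. I'll check where it is and grip it again.

```bash
cat > look.py <<'E'
from m import *
c=cam("top");cv2.imwrite("lastraw.png",c["frame"]);P=cloud(c);np.save("last.npy",P);cartons(c["frame"],P)
E
python3 look.py; python3 go.py 454,278.5,10,176.3
```

```text
orange [438.3 399.9] [46.9 71.3] -5.9 162 48.2
blue [695.3 370.2] [ 64.3 117.8] -49.1 440 64.2
blue [648.  529.9] [ 64.4 119.9] 77.9 448 64.1
blue [623.   53.6] [ 12.8 246.9] -88.3 163 70.1
at [455.1 278.3 122.6] 176.29 F [ 0.7 -0.5 -1.9] gap 29.9 t 2.65 q6 -1.03
454,278.5,10,176.3 [0.0015, -0.0001, 0.1126] -0.0001 rows>= 3.0
```

```bash
cat > looks.py <<'E'
from m import *
c=cam("side");cv2.imwrite("lastsraw.png",c["frame"]);P=cloud(c);np.save("lasts.npy",P)
ms,w=masks(c["frame"])
for k in("orange","green","blue"):
    m=(ms[k])&(P[...,2]>44)&(P[...,2]<53)&(P[...,0]<680)
    n,l,st,_=cv2.connectedComponentsWithStats(cv2.morphologyEx(m.astype(np.uint8),cv2.MORPH_CLOSE,np.ones((15,15),np.uint8)))
    for i in range(1,n):
        q=(l==i)&(P[...,2]>44)&(P[...,2]<53)
        if st[i,4]>100: print("side",k,*rect(P,q))
cv2.imwrite("pics/s%d.png"%(manip.read_state()["clock"]*100),cv2.resize(c["frame"][130:384,100:420],(800,600)))
E
python3 looks.py; ls pics
```

```text
side orange [448.9 401.9] [49.3 89.7] -5.5 323 48.2
side green [473.9 282.1] [42.9 47.8] 0.7 109 48.8
side blue [573.3 289.1] [48.7 87.4] -0.6 230 48.6
s270.png
side0.png
top0.png
```

Emit:
move_arm --pt "0 0 0 0" --pt "0 0 0 0" --pt "0 0 0 0" --pt "0 0 0 0" --pt "0 0 0 0" --pt "0 0 0.04 0" --pt "0 0 0.08 0" --pt "0 0 0.112 0" --pt "0 0 0.112 0" --jaw 0.094

```text
clock: 3.6
eef_pos: [451.8, 276.6, 4.8]
eef_rot: [-3.138, -0.006, 3.077]
wrist_force: [-0.4, 0.2, 1.5]
finger_gap: 93.7
finger_force: 0.0
```

Emit:
move_arm --pt "0 0 0 0" --pt "0 0 0 0" --pt "0 0 0 0" --pt "0 0 0 0" --pt "0 0 0 0" --pt "0 0 0 0" --pt "0 0 0 0" --pt "0 0 0 0" --pt "0 0 0 0" --pt "0 0 0 0" --jaw 0.0 --squeeze 30

```text
clock: 4.6
eef_pos: [454.2, 277.9, 8.6]
eef_rot: [3.141, 0.0, 3.077]
wrist_force: [-2.0, -0.2, 5.5]
finger_gap: 46.7
finger_force: 29.9
```

Emit:
move_arm --pt "0 0 -0.03 0" --pt "0 0 -0.07 0" --pt "0 0 -0.11 0" --pt "0 0 -0.11 0" --pt "0 0 -0.11 0"

```text
clock: 5.1
eef_pos: [453.9, 277.7, 118.0]
eef_rot: [3.142, 0.0, 3.077]
wrist_force: [-0.5, 0.4, -3.0]
finger_gap: 46.4
finger_force: 29.9
```

```bash
python3 go.py 550,-27.5,110,182.1 550,-27.5,41,182.1
```

```text
at [453.9 277.7 118. ] 176.3 F [-0.5  0.4 -3. ] gap 46.4 t 5.1 q6 -1.03
550,-27.5,110,182.1 [-0.1156, -0.2983, 0.008] -0.1012 rows>= 7.0
550,-27.5,41,182.1 [-0.1156, -0.2983, 0.077] -0.1012 rows>= 7.0
```

Emit:
move_arm --pt "-0.01 -0.026 0.0 -0.01" --pt "-0.026 -0.067 0.0 -0.03" --pt "-0.042 -0.108 0.0 -0.05" --pt "-0.058 -0.149 0.0 -0.07" --pt "-0.074 -0.19 0 -0.1012" --pt "-0.09 -0.231 0 -0.1012" --pt "-0.104 -0.268 0 -0.1012" --pt "-0.1156 -0.2983 0.008 -0.1012" --pt "-0.1156 -0.2983 0.008 -0.1012" --pt "-0.1156 -0.2983 0.04 -0.1012" --pt "-0.1156 -0.2983 0.07 -0.1012" --pt "-0.1156 -0.2983 0.077 -0.1012"

```text
clock: 6.3
eef_pos: [547.3, -26.7, 37.4]
eef_rot: [3.14, -0.008, -3.105]
wrist_force: [-18.2, 1.1, 31.9]
finger_gap: 47.0
finger_force: 29.9
```

```bash
python3 go.py 550,-27.5,39,182.1 574.5,-26.5,39,182.1; python3 looks.py
```

```text
at [547.3 -26.7  37.4] -177.89 F [-18.2   1.1  31.9] gap 47.0 t 6.3 q6 -1.72
550,-27.5,39,182.1 [-0.0027, -0.0009, -0.0016] 0.0002 rows>= 1.0
574.5,-26.5,39,182.1 [-0.0272, -0.0008, -0.0018] 0.0002 rows>= 1.0
side orange [449.2 404.2] [47.9 89.2] -4.5 301 47.8
side blue [574.1 288.3] [47.7 87.2] -0.3 239 48.4
```

Emit:
move_arm --pt "0 0 -0.001 0" --pt "0 0 -0.002 0" --pt "-0.006 0 -0.002 0" --pt "-0.01 0 -0.002 0"

```text
clock: 6.75
eef_pos: [561.0, -26.9, 43.9]
eef_rot: [-3.141, 0.001, -3.105]
wrist_force: [-0.4, -0.0, -2.4]
finger_gap: 47.0
finger_force: 29.9
```

```bash
python3 looks.py; python3 go.py 574.5,-26.5,39,182.1
```

```text
side orange [448.5 403.2] [47.2 90.3] -6.7 307 47.9
side blue [574.3 289.1] [49.2 88.4] -1.7 231 48.1
at [561.3 -27.   43.7] -177.9 F [-0.3 -0.1 -0.8] gap 46.5 t 6.8 q6 -1.72
574.5,-26.5,39,182.1 [-0.0132, -0.0, 0.0047] 0.0 rows>= 1.0
```

Emit:
move_arm --pt "0 0 0.002 0" --pt "0 0 0.004 0" --pt "-0.002 0 0.005 0" --pt "-0.005 0 0.005 0" --pt "-0.008 0 0.005 0" --pt "-0.01 0 0.005 0" --pt "-0.01 0 0.005 0" --pt "-0.01 0 0.005 0"

```text
clock: 7.6
eef_pos: [570.1, -26.6, 38.3]
eef_rot: [3.142, -0.0, -3.105]
wrist_force: [-0.4, 0.5, -2.8]
finger_gap: 46.5
finger_force: 29.9
```

Emit:
move_arm --pt "-0.002 0 0 0" --pt "-0.004 0 0 0" --pt "-0.005 0 0 0" --pt "-0.005 0 0 0" --pt "-0.005 0 0 0"

```text
clock: 8.1
eef_pos: [574.1, -26.4, 38.1]
eef_rot: [3.141, -0.003, -3.105]
wrist_force: [-8.1, 0.4, 1.8]
finger_gap: 46.7
finger_force: 29.8
```

Emit:
move_arm --pt "-0.002 0 0.0005 0" --pt "-0.003 0 0.0005 0" --pt "-0.003 0 0.0005 0"

```text
clock: 8.4
eef_pos: [575.3, -25.6, 37.5]
eef_rot: [3.14, -0.007, -3.105]
wrist_force: [-21.5, 4.9, 11.1]
finger_gap: 47.1
finger_force: 30.0
```

Emit:
move_arm --pt "0 0 0 0" --pt "0 0 0 0" --pt "0 0 0 0" --jaw 0.064

```text
clock: 8.7
eef_pos: [578.5, -26.4, 38.1]
eef_rot: [-3.141, 0.001, -3.105]
wrist_force: [0.4, 0.1, -0.6]
finger_gap: 63.6
finger_force: 0.0
```

Emit:
move_arm --pt "0 0 -0.03 0" --pt "0 0 -0.08 0" --pt "0 0 -0.12 0" --pt "0 0 -0.14 0" --pt "0 0 -0.14 0"

```text
clock: 9.2
eef_pos: [579.5, -26.5, 181.1]
eef_rot: [-3.141, 0.006, -3.105]
wrist_force: [0.6, 0.2, -0.8]
finger_gap: 63.9
finger_force: 0.0
```

```bash
python3 look.py; python3 looks.py; python3 go.py 446.5,398.5,120,173.9 573,284.5,120,181.5
```

```text
orange [446.1 399.4] [48.9 86.6] -5.8 255 48.6
blue [696.1 370.2] [ 64.1 118.4] -47.8 440 64.0
blue [648.1 530.9] [ 64.8 118.8] 77.4 430 63.8
blue [573.  284.6] [48.1 89.9] 0.4 263 48.6
side orange [448.8 402.5] [49.1 89.1] -7.5 315 47.9
side blue [574.3 288.7] [45.3 88.1] -0.9 232 48.8
at [578.  -26.4 177.1] -177.91 F [ 0.3 -0.3 -0.6] gap 64.2 t 9.3 q6 -1.72
446.5,398.5,120,173.9 [0.1159, 0.4294, 0.0572] 0.143 rows>= 9.0
573,284.5,120,181.5 [-0.0063, 0.3108, 0.0572] 0.0103 rows>= 7.0
```

Emit:
move_arm --pt "0 0.03 0 0" --pt "0 0.07 0 0" --pt "0 0.115 0 0" --pt "0 0.16 0 0.01" --pt "-0.003 0.205 0 0.015" --pt "-0.006 0.25 0.02 0.015" --pt "-0.006 0.285 0.05 0.015" --pt "-0.006 0.305 0.057 0.015" --pt "-0.006 0.311 0.057 0.015" --pt "-0.006 0.311 0.057 0.015" --pt "-0.006 0.311 0.057 0.015" --pt "-0.006 0.311 0.057 0.015" --jaw 0.094

```text
clock: 10.5
eef_pos: [573.5, 283.4, 122.1]
eef_rot: [3.141, 0.002, -3.122]
wrist_force: [0.0, -0.1, -0.4]
finger_gap: 94.0
finger_force: 0.0
```

```bash
python3 go.py 573,284.6,9,181
```

```text
at [573.5 283.4 122.1] -178.86 F [ 0.  -0.1 -0.4] gap 94.0 t 10.5 q6 -1.19
573,284.6,9,181 [0.0007, 0.0011, 0.1131] 0.0025 rows>= 3.0
```

Emit:
move_arm --pt "0 0 0.04 0" --pt "0 0 0.08 0" --pt "0 0 0.1 0" --pt "0 0 0.11 0" --pt "0 0 0.111 0" --pt "0 0 0.111 0"

```text
clock: 11.1
eef_pos: [573.6, 284.6, 11.3]
eef_rot: [3.141, 0.002, -3.12]
wrist_force: [0.6, 0.1, -0.4]
finger_gap: 94.2
finger_force: 0.0
```

Emit:
move_arm --pt "0 0 0 0" --pt "0 0 0 0" --pt "0 0 0 0" --pt "0 0 0 0" --pt "0 0 0 0" --pt "0 0 0 0" --pt "0 0 0 0" --pt "0 0 0 0" --jaw 0.0

```text
clock: 11.9
eef_pos: [573.4, 284.9, 10.8]
eef_rot: [3.141, 0.002, -3.12]
wrist_force: [0.4, -0.3, 6.8]
finger_gap: 33.1
finger_force: 3.0
```

Emit:
move_arm --pt "0 0 -0.03 0" --pt "0 0 -0.07 0" --pt "0 0 -0.1 0" --pt "0 0 -0.11 0" --pt "0 0 -0.11 0"

```text
clock: 12.4
eef_pos: [573.2, 284.8, 120.8]
eef_rot: [3.141, 0.002, -3.12]
wrist_force: [0.1, -0.6, -0.7]
finger_gap: 0.4
finger_force: 0.0
```

```bash
python3 go.py 552,53,110,182.1 552,53,39,182.1
```

```text
at [573.2 284.8 120.8] -178.76 F [ 0.1 -0.6 -0.7] gap 0.4 t 12.4 q6 -1.19
552,53,110,182.1 [0.0262, -0.2313, 0.0106] -0.0151 rows>= 5.0
552,53,39,182.1 [0.0264, -0.2314, 0.0816] -0.0151 rows>= 5.0
```

```bash
python3 looks.py; python3 look.py; ls pics
```

```text
side orange [448.9 402.4] [51.4 89.2] -5.0 324 47.8
side blue [586.9 286. ] [46.7 61.5] -0.2 101 48.9
orange [446.4 398.5] [48.6 86.8] -5.7 271 48.7
green [572.7 -26.8] [47.3 87.8] 1.1 263 78.5
blue [699.3 372.8] [ 56.  119.2] -48.4 278 63.7
blue [647.6 529.8] [ 65. 119.] 76.7 450 63.9
blue [622.9  53.5] [ 12.8 246.8] -88.0 169 70.7
s1245.png
s270.png
s635.png
s680.png
s930.png
side0.png
top0.png
```

View s1245.

View pics/s1245.png

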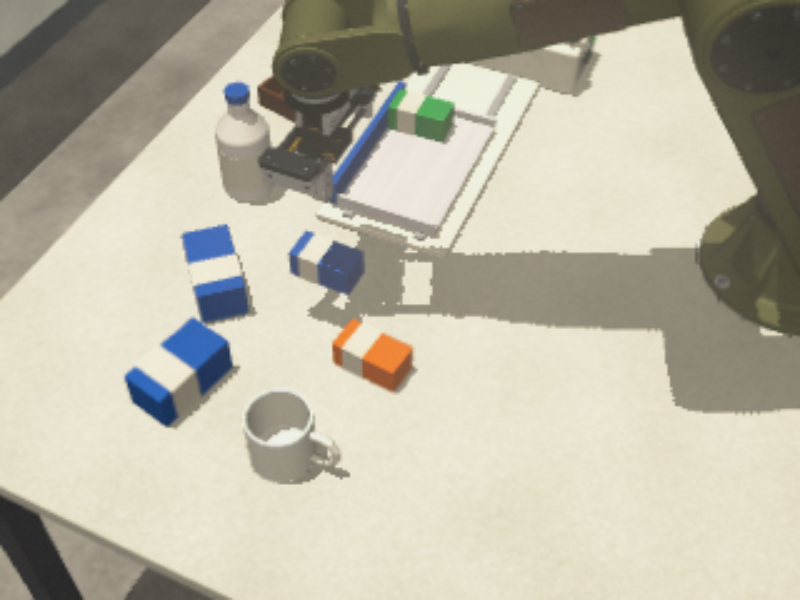

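Run:
```python
from m import *
a=cv2.imread("lastsraw.png");b=cv2.imread("side0raw.png");P0=np.load("side0.npy");P1=np.load("lasts.npy")
for f,P in((b,P0),(a,P1)):
    H=cv2.cvtColor(f,cv2.COLOR_BGR2HSV);m=(P[...,2]>42)&(P[...,2]<54)&(P[...,0]>480)&(P[...,0]<660)&(P[...,1]>220)&(P[...,1]<380)
    n,l,st,_=cv2.connectedComponentsWithStats(m.astype(np.uint8));i=1+np.argmax(st[1:,4]);print(*rect(P,l==i),st[i])
# gripper points near TCP
m=(P1[...,2]>100)&(P1[...,2]<150)&(abs(P1[...,0]-573)<80)&(abs(P1[...,1]-285)<100);print(m.sum(),rect(P1,m) if m.sum()>3 else "")
```

```text
[573.1 288.5] [50.8 90.2] -1.1 318 48.3 [215 228  30  20 318]
[573.9 287. ] [51.  91.2] -0.9 321 48.2 [216 228  30  20 321]
0
```

Run:
```python
from m import *
P=np.load("lasts.npy");Q=np.load("last.npy")
for u,v in((270,160),(290,165),(310,175),(325,180),(325,190),(335,110)):
    print(u,v,np.round(P[int(130+v*254/600),int(100+u*.4)]))
c=cam("side"); K=np.array([[c["fx"],0,c["cx"]],[0,c["fy"],c["cy"]],[0,0,1.]])
s=manip.read_state();Rw=rot(c)
pt=np.array([s["eef_pos"],[573,285,24]]); 
rv,_=cv2.Rodrigues(Rw.T); print(cv2.projectPoints(pt,rv,-Rw.T@np.array(c["origin"]),K,np.array(c["D"]))[0].reshape(-1,2), s["eef_pos"],s["joints"],s["finger_gap"])
m=(Q[...,2]>130)&(Q[...,0]>450)&(Q[...,1]>150)&(Q[...,1]<400);print(rect(Q,m))
cv2.imwrite("pics/top1245.png",cv2.resize(cv2.imread("lastraw.png")[100:300,150:417],(800,600)))
```

```text
270 160 [592. 366. 299.]
290 165 [566. 365. 302.]
310 175 [538. 370. 298.]
325 180 [564. 293. 207.]
325 190 [566. 291. 186.]
335 110 [540. 303. 349.]
[[230.09990798 222.48030187]
 [230.83639877 240.94810208]] [572.04691248 284.3570961  117.83557218] [ 4.03992070e-01  5.40595260e-01  1.30058218e+00 -3.61946758e-06
  1.30319156e+00 -1.18840110e+00] 0.4356369551187892
(array([620.6, 265.4]), array([214.9, 342.5]), -3.3, 2882, np.float64(462.7))
```

View pics/top1245.png

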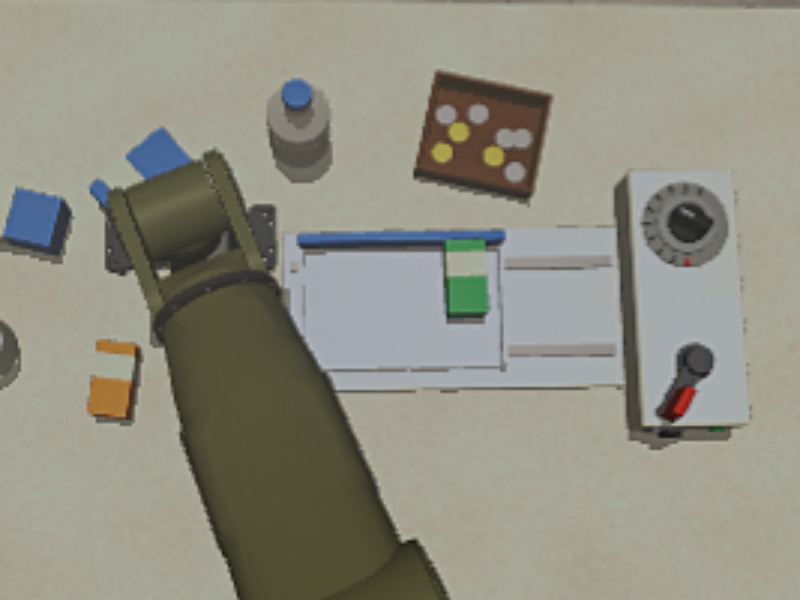

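The blue carton hasn't moved and the gripper is directly above it. The finger force read only 3 N, so the grip slackened. I'll retry and check the grip before lifting.

Emit:
move_arm --pt "0 0 0 0" --pt "0 0 0 0" --pt "0 0 0 0" --pt "0 0 0 0" --pt "0 0 0 0" --pt "0 0 0 0" --pt "0 0 0 0" --pt "0 0 0 0" --pt "0 0 0 0" --pt "0 0 0 0" --pt "0 0 0 0" --pt "0 0 0 0" --jaw 0.094

```text
clock: 13.75
eef_pos: [572.8, 284.7, 119.8]
eef_rot: [3.142, 0.0, -3.12]
wrist_force: [0.3, 0.2, -0.8]
finger_gap: 92.2
finger_force: 0.0
```

Emit:
move_arm --pt "0 0 0.04 0" --pt "0 0 0.08 0" --pt "0 0 0.1 0" --pt "0 0 0.108 0" --pt "0 0 0.109 0" --pt "0 0 0.109 0"

```text
clock: 14.35
eef_pos: [573.4, 284.9, 12.1]
eef_rot: [3.141, 0.002, -3.12]
wrist_force: [0.5, -0.4, -0.1]
finger_gap: 94.5
finger_force: 0.0
```

Emit:
move_arm --pt "0 0 0 0" --pt "0 0 0 0" --pt "0 0 0 0" --pt "0 0 0 0" --pt "0 0 0 0" --pt "0 0 0 0" --pt "0 0 0 0" --pt "0 0 0 0" --pt "0 0 0 0" --pt "0 0 0 0" --pt "0 0 0 0" --pt "0 0 0 0" --jaw 0.0

```text
clock: 15.55
eef_pos: [572.8, 284.7, 10.9]
eef_rot: [3.142, 0.0, -3.12]
wrist_force: [0.8, 0.4, 0.2]
finger_gap: 2.3
finger_force: 0.2
```

```bash
python3 looks.py
python3 - <<'E'
import cv2
a=cv2.imread("lastsraw.png");cv2.imwrite("pics/z1.png",cv2.resize(a[150:290,180:340],(800,600),interpolation=cv2.INTER_CUBIC))
E
```

```text
side orange [448.5 403.1] [50.8 89.7] -6.4 310 48.0
```

View pics/z1.png

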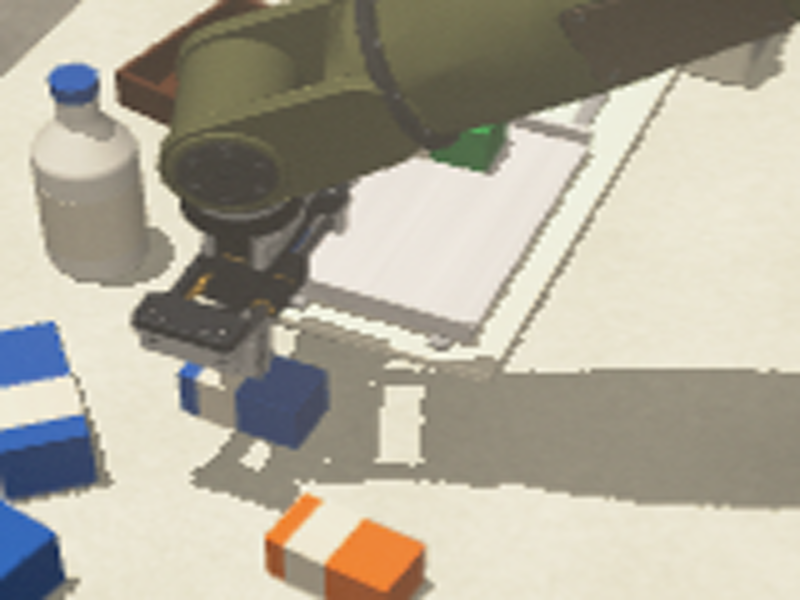

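Run:
```python
from m import *
P=np.load("lasts.npy")
for u,v in((200,340),(225,360),(240,370),(255,350),(255,365),(255,372),(255,380),(265,370),(280,380)):
    print(u,v,np.round(P[int(150+v*140/600),int(180+u*.2)]))
s=manip.read_state();print(s["eef_pos"],s["joints"])
```

```text
200 340 [556. 373. 187.]
225 360 [546. 363. 158.]
240 370 [574. 300.  65.]
255 350 [562. 299.  96.]
255 365 [565. 295.  70.]
255 372 [563. 299.  70.]
255 380 [564. 298.  58.]
265 370 [565. 283.  52.]
280 380 [552. 286.  51.]
[572.74630362 284.65142947  10.8515649 ] [ 4.03990243e-01  6.53727464e-01  1.38659888e+00 -1.52658145e-05
  1.10129641e+00 -1.18840437e+00]
```

The fingertips are about 38 mm higher than the reported TCP: shut at a reported z of 11, they just clear the 48 mm carton top. So I have to command heights 38 mm lower. I'll test this by force.

Emit:
move_arm --pt "0 0 0 0" --pt "0 0 0 0" --pt "0 0 0 0" --pt "0 0 0 0" --pt "0 0 0 0" --pt "0 0 0 0" --pt "0 0 0 0" --pt "0 0 0 0" --pt "0 0 0 0" --pt "0 0 0 0" --pt "0 0 0 0" --pt "0 0 0 0" --jaw 0.094

```text
clock: 16.8
eef_pos: [572.8, 284.6, 10.8]
eef_rot: [-3.142, -0.0, -3.12]
wrist_force: [-1.0, -0.9, -0.9]
finger_gap: 92.2
finger_force: 0.0
```

Emit:
move_arm --pt "0 0 0.005 0" --pt "0 0 0.01 0" --pt "0 0 0.015 0" --pt "0 0 0.02 0" --pt "0 0 0.023 0" --pt "0 0 0.026 0" --pt "0 0 0.028 0" --pt "0 0 0.028 0"

```text
clock: 17.6
eef_pos: [572.7, 284.6, -17.4]
eef_rot: [-3.141, -0.0, -3.12]
wrist_force: [0.6, 0.2, 0.4]
finger_gap: 94.1
finger_force: 0.0
```

Emit:
move_arm --pt "0 0 0.003 0" --pt "0 0 0.006 0" --pt "0 0 0.006 0"

```text
clock: 17.9
eef_pos: [572.5, 284.6, -23.6]
eef_rot: [-3.141, -0.001, -3.12]
wrist_force: [-0.1, -0.1, -0.4]
finger_gap: 93.8
finger_force: 0.0
```

Emit:
move_arm --pt "0 0 0 0" --pt "0 0 0 0" --pt "0 0 0 0" --pt "0 0 0 0" --pt "0 0 0 0" --pt "0 0 0 0" --pt "0 0 0 0" --pt "0 0 0 0" --pt "0 0 0 0" --pt "0 0 0 0" --jaw 0.0

```text
clock: 18.9
eef_pos: [572.8, 284.7, -23.1]
eef_rot: [3.142, 0.0, -3.12]
wrist_force: [-0.4, -0.0, 0.7]
finger_gap: 47.9
finger_force: 29.7
```

Emit:
move_arm --pt "0 0 -0.03 0" --pt "0 0 -0.06 0" --pt "0 0 -0.09 0" --pt "0.003 -0.025 -0.1 0" --pt "0.008 -0.065 -0.1 -0.015" --pt "0.013 -0.105 -0.1 -0.015" --pt "0.018 -0.145 -0.1 -0.015" --pt "0.023 -0.185 -0.1 -0.015" --pt "0.026 -0.215 -0.1 -0.015" --pt "0.028 -0.231 -0.1 -0.015" --pt "0.028 -0.231 -0.1 -0.015" --pt "0.028 -0.231 -0.1 -0.015"

```text
clock: 20.1
eef_pos: [549.8, 53.7, 76.8]
eef_rot: [3.141, -0.0, -3.105]
wrist_force: [0.4, 0.6, -2.1]
finger_gap: 48.1
finger_force: 29.7
```

```bash
python3 go.py 552,53.5,7,182.1 571.5,54,7,182.1
```

```text
at [549.8  53.7  76.8] -177.91 F [ 0.4  0.6 -2.1] gap 48.1 t 20.1 q6 -1.58
552,53.5,7,182.1 [-0.0022, -0.0003, 0.0698] -0.0002 rows>= 2.0
571.5,54,7,182.1 [-0.0217, -0.0006, 0.0698] -0.0002 rows>= 2.0
```

Emit:
move_arm --pt "0 0 0.03 0" --pt "0 0 0.055 0" --pt "0 0 0.066 0" --pt "0 0 0.07 0" --pt "0 0 0.07 0" --pt "-0.005 0 0.07 0" --pt "-0.01 0 0.07 0" --pt "-0.015 0 0.07 0" --pt "-0.018 0 0.07 0" --pt "-0.02 0 0.07 0" --pt "-0.021 0 0.07 0" --pt "-0.021 0 0.07 0"

```text
clock: 21.3
eef_pos: [570.7, 53.8, 6.8]
eef_rot: [-3.142, -0.0, -3.105]
wrist_force: [-0.8, -0.4, -2.9]
finger_gap: 48.5
finger_force: 29.7
```

Emit:
move_arm --pt "-0.001 0 0.0005 0" --pt "-0.002 0 0.0005 0" --pt "-0.003 0 0.0005 0" --pt "-0.003 0 0.0005 0"

```text
clock: 21.7
eef_pos: [571.9, 53.2, 5.9]
eef_rot: [-3.141, -0.005, -3.105]
wrist_force: [-13.3, -6.6, 3.1]
finger_gap: 47.7
finger_force: 30.0
```

Emit:
move_arm --pt "-0.001 0 0 0" --pt "-0.001 0 0 0"

```text
clock: 21.9
eef_pos: [572.2, 53.1, 5.8]
eef_rot: [-3.141, -0.006, -3.105]
wrist_force: [-16.3, -7.0, 7.0]
finger_gap: 47.8
finger_force: 30.0
```

Emit:
move_arm --pt "0 0 0 0" --pt "0 0 0 0" --pt "0 0 0 0" --pt "0 0 0 0" --jaw 0.064

```text
clock: 22.3
eef_pos: [575.0, 54.1, 6.5]
eef_rot: [3.142, 0.001, -3.105]
wrist_force: [0.3, 0.5, 0.4]
finger_gap: 64.0
finger_force: 0.0
```

Emit:
move_arm --pt "0 0 -0.02 0" --pt "0 0 -0.05 0" --pt "0 0 -0.08 0" --pt "0 0 -0.1 0" --pt "0 0 -0.1 0"

```text
clock: 22.8
eef_pos: [576.2, 54.1, 109.2]
eef_rot: [-3.142, 0.005, -3.105]
wrist_force: [-0.1, 0.5, -0.9]
finger_gap: 64.0
finger_force: 0.0
```

```bash
python3 look.py; python3 go.py 446.3,398.7,77,174 446.3,398.7,-23,174
```

```text
orange [446.7 398.9] [48.5 87.6] -5.6 259 48.7
blue [695.7 369.7] [ 65.3 119.1] -46.9 454 64.0
blue [648.4 530.5] [ 63.7 119.4] 78.4 447 64.1
at [575.3  54.1 107.1] -177.9 F [ 0.9 -0.5  0.7] gap 64.2 t 22.85 q6 -1.58
446.3,398.7,77,174 [0.1163, 0.3491, 0.0298] 0.1414 rows>= 8.0
446.3,398.7,-23,174 [0.1165, 0.3491, 0.1298] 0.1414 rows>= 8.0
```

Emit:
move_arm --pt "0.01 0.03 0 0.02" --pt "0.024 0.07 0 0.05" --pt "0.037 0.11 0 0.08" --pt "0.05 0.15 0 0.11" --pt "0.063 0.19 0 0.1414" --pt "0.076 0.23 0 0.1414" --pt "0.09 0.27 0 0.1414" --pt "0.103 0.31 0.01 0.1414" --pt "0.112 0.336 0.02 0.1414" --pt "0.1163 0.349 0.03 0.1414" --pt "0.1163 0.349 0.03 0.1414" --pt "0.1163 0.349 0.03 0.1414" --jaw 0.094

```text
clock: 24.05
eef_pos: [446.0, 397.5, 75.7]
eef_rot: [-3.141, -0.001, 3.036]
wrist_force: [0.6, 0.3, 0.3]
finger_gap: 94.1
finger_force: 0.0
```

```bash
python3 look.py; python3 go.py 446.3,398.7,-23,174.1
```

```text
green [572.7 -26.8] [47.4 88. ] 0.7 276 77.4
blue [695.4 369.6] [ 65.5 117.9] -47.6 440 64.2
blue [647.7 530.8] [ 63.8 119.4] 77.1 444 64.0
blue [577.1  51.5] [ 99.9 242.2] -89.2 323 77.0
at [446.4 397.4  76.3] 173.93 F [-0.2  0.   0.4] gap 94.2 t 24.1 q6 -0.8
446.3,398.7,-23,174.1 [0.0002, 0.0013, 0.0993] -0.0029 rows>= 2.0
```

Emit:
move_arm --pt "0 0.001 0.03 0" --pt "0 0.001 0.06 0" --pt "0 0.001 0.08 0" --pt "0 0.001 0.095 0" --pt "0 0.001 0.099 0" --pt "0 0.001 0.099 0"

```text
clock: 24.7
eef_pos: [446.3, 399.2, -22.3]
eef_rot: [3.141, 0.0, 3.036]
wrist_force: [0.4, 0.4, 0.1]
finger_gap: 93.8
finger_force: 0.0
```

Emit:
move_arm --pt "0 0 0 0" --pt "0 0 0 0" --pt "0 0 0 0" --pt "0 0 0 0" --pt "0 0 0 0" --pt "0 0 0 0" --pt "0 0 0 0" --pt "0 0 0 0" --pt "0 0 0 0" --pt "0 0 0 0" --jaw 0.0

```text
clock: 25.7
eef_pos: [445.9, 399.6, -22.6]
eef_rot: [3.141, 0.0, 3.037]
wrist_force: [-0.1, 0.2, 1.6]
finger_gap: 47.9
finger_force: 30.0
```

```bash
python3 go.py 547,133,77,182.1
```

```text
at [445.9 399.6 -22.6] 173.99 F [-0.1  0.2  1.6] gap 47.9 t 25.7 q6 -0.8
547,133,77,182.1 [-0.1285, -0.2545, -0.0996] -0.1415 rows>= 7.0
```

Emit:
move_arm --pt "0 0 -0.03 0" --pt "0 0 -0.07 0" --pt "0 0 -0.1 0" --pt "-0.015 -0.03 -0.1 -0.02" --pt "-0.035 -0.07 -0.1 -0.05" --pt "-0.055 -0.11 -0.1 -0.08" --pt "-0.076 -0.15 -0.1 -0.11" --pt "-0.096 -0.19 -0.1 -0.1415" --pt "-0.114 -0.226 -0.1 -0.1415" --pt "-0.1285 -0.2545 -0.1 -0.1415" --pt "-0.1285 -0.2545 -0.1 -0.1415" --pt "-0.1285 -0.2545 -0.1 -0.1415"

```text
clock: 26.9
eef_pos: [546.9, 132.7, 77.1]
eef_rot: [3.142, -0.001, -3.106]
wrist_force: [-0.4, 0.9, -1.8]
finger_gap: 48.0
finger_force: 30.0
```

```bash
python3 go.py 547,133,7,182.1 568,133,7,182.1
```

```text
at [546.9 132.7  77.1] -177.97 F [-0.4  0.9 -1.8] gap 48.0 t 26.9 q6 -1.43
547,133,7,182.1 [-0.0002, 0.0003, 0.0701] -0.0013 rows>= 2.0
568,133,7,182.1 [-0.0212, -0.0004, 0.0701] -0.0013 rows>= 2.0
```

Emit:
move_arm --pt "0 0 0.03 0" --pt "0 0 0.055 0" --pt "0 0 0.066 0" --pt "0 0 0.07 0" --pt "0 0 0.07 0" --pt "-0.005 0 0.07 0" --pt "-0.01 0 0.07 0" --pt "-0.015 0 0.07 0" --pt "-0.018 0 0.07 0" --pt "-0.02 0 0.07 0" --pt "-0.02 0 0.07 0" --pt "-0.02 0 0.07 0"

```text
clock: 28.1
eef_pos: [567.0, 133.7, 7.3]
eef_rot: [-3.142, 0.0, -3.105]
wrist_force: [0.4, -0.1, -1.0]
finger_gap: 47.9
finger_force: 30.0
```

Emit:
move_arm --pt "-0.001 0 0.0005 0" --pt "-0.002 0 0.0005 0" --pt "-0.003 0 0.0005 0" --pt "-0.003 0 0.0005 0"

```text
clock: 28.5
eef_pos: [567.5, 133.9, 6.4]
eef_rot: [-3.141, -0.006, -3.105]
wrist_force: [-17.4, -1.3, 7.1]
finger_gap: 48.0
finger_force: 30.0
```

Contact at 17 N, so I'll release and retreat towards the crank side.

Emit:
move_arm --pt "0 0 0 0" --pt "0 0 0 0" --pt "0 0 0 0" --pt "0 0 0 0" --jaw 0.064

```text
clock: 28.9
eef_pos: [570.2, 133.8, 7.0]
eef_rot: [3.142, 0.0, -3.105]
wrist_force: [0.6, 0.9, -0.1]
finger_gap: 63.9
finger_force: 0.0
```

Emit:
move_arm --pt "0 0 -0.02 0" --pt "0 0 -0.05 0" --pt "0 0 -0.09 0" --pt "0.03 0 -0.12 0" --pt "0.07 0 -0.12 0" --pt "0.11 -0.02 -0.12 0" --pt "0.15 -0.03 -0.12 0" --pt "0.17 -0.03 -0.12 0" --pt "0.17 -0.03 -0.12 0" --jaw 0.064

```text
clock: 29.8
eef_pos: [400.0, 97.5, 127.4]
eef_rot: [3.141, 0.001, -3.105]
wrist_force: [0.5, -0.7, -0.2]
finger_gap: 64.0
finger_force: 0.0
```

```bash
cat > tray.py <<'E'
from m import *
for n in("top","side"):
    c=cam(n);cv2.imwrite(f"last{n}.png",c["frame"]);P=cloud(c);np.save(f"last{n}.npy",P)
    ms,w=masks(c["frame"]);x,y,z=P[...,0],P[...,1],P[...,2]
    for k in("orange","green","blue"):
        t=(ms[k]|w)&(z>73)&(z<83)&(x>450)&(x<640)&(y>-230)&(y<220)
        nn,l,st,_=cv2.connectedComponentsWithStats(t.astype(np.uint8))
        for i in range(1,nn):
            m=(l==i)
            if (m&ms[k]).sum()>60:print(n,k,*rect(P,m),"max x",round(float(np.percentile(x[m],98)),1))
    m=ms["blue"]&(z>62)&(z<72)&(y>-250)&(y<250)&(x>600)&(x<645);print(n,"fence",*rect(P,m),"min x",round(float(np.percentile(x[m],2)),1))
E
python3 tray.py
python3 - <<'E'
import cv2
a=cv2.imread("lasttop.png");cv2.imwrite("pics/t2.png",cv2.resize(a[160:252,230:402],(800,430),interpolation=cv2.INTER_CUBIC))
E
```

```text
top orange [570.2 131.3] [46.5 87.6] 0.9 256 77.7 max x 610.5
top green [572.4 -26.5] [47.6 89.1] -0.2 267 77.7 max x 615.6
top blue [572.8  52.3] [47.1 91.6] 0.3 256 77.7 max x 614.7
top fence [616.9  51.4] [ 22.4 243.8] -87.5 139 68.5 min x 615.5
side orange [570.5 135.1] [52.6 88.7] 2.4 232 77.4 max x 613.0
side green [575.6 -23.2] [53.5 87.2] 1.8 180 77.5 max x 615.6
side blue [574.4  55.7] [54.4 92.5] -1.7 214 77.7 max x 616.7
side fence [624.1  56.9] [  9.3 243.4] -87.7 78 69.3 min x 616.7
```

View pics/t2.png

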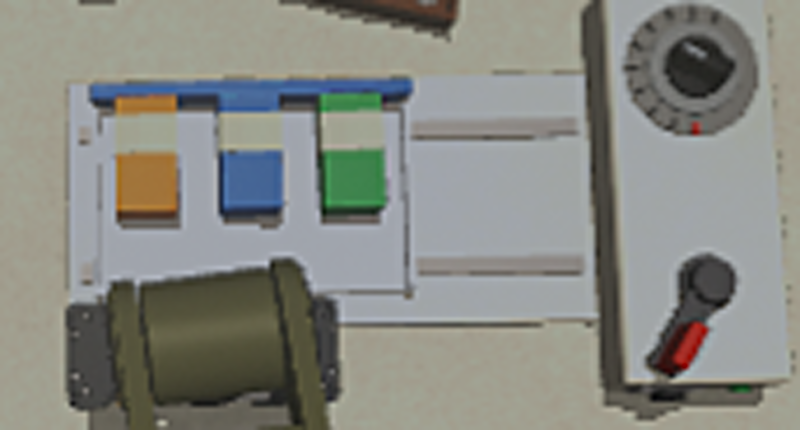

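All three are flush in their slots (orange, blue, green, left to right). Green was gripped only by its top edge and may have a 2 mm gap, so I'll push it home with shut fingers.

```bash
python3 go.py 485,-29,80,182.1 485,-29,8,182.1
```

```text
at [402.   97.7 127.4] -177.89 F [0.1 0.2 0.1] gap 63.9 t 29.9 q6 -1.46
485,-29,80,182.1 [-0.0782, -0.1297, 0.0475] 0.0001 rows>= 4.0
485,-29,8,182.1 [-0.0781, -0.1297, 0.1195] 0.0001 rows>= 4.0
```

Emit:
move_arm --pt "-0.02 -0.035 0.01 0" --pt "-0.045 -0.075 0.03 0" --pt "-0.07 -0.115 0.04 0" --pt "-0.078 -0.13 0.05 0" --pt "-0.078 -0.13 0.09 0" --pt "-0.078 -0.13 0.115 0" --pt "-0.078 -0.13 0.12 0" --pt "-0.078 -0.13 0.12 0" --jaw 0.0

```text
clock: 30.7
eef_pos: [484.3, -29.5, 6.4]
eef_rot: [3.141, -0.001, -3.105]
wrist_force: [0.2, -0.5, 0.4]
finger_gap: 3.8
finger_force: 0.0
```

Emit:
move_arm --pt "-0.01 0 0 0" --pt "-0.02 0 0 0" --pt "-0.026 0 0 0" --pt "-0.028 0 0 0" --pt "-0.03 0 0 0" --pt "-0.031 0 0 0"

```text
clock: 31.3
eef_pos: [515.0, -28.3, 6.9]
eef_rot: [3.142, 0.0, -3.105]
wrist_force: [-0.2, -0.9, -0.6]
finger_gap: 0.7
finger_force: 0.0
```

Emit:
move_arm --pt "-0.001 0 0 0" --pt "-0.002 0 0 0" --pt "-0.003 0 0 0" --pt "-0.004 0 0 0" --pt "-0.004 0 0 0"

```text
clock: 31.8
eef_pos: [519.0, -28.2, 6.9]
eef_rot: [-3.142, 0.0, -3.105]
wrist_force: [-0.5, -1.1, -1.5]
finger_gap: 0.4
finger_force: 0.0
```

Emit:
move_arm --pt "-0.001 0 0 0" --pt "-0.002 0 0 0" --pt "-0.003 0 0 0" --pt "-0.003 0 0 0"

```text
clock: 32.2
eef_pos: [519.2, -27.9, 6.7]
eef_rot: [3.141, -0.007, -3.105]
wrist_force: [-22.9, -1.7, 17.0]
finger_gap: 0.4
finger_force: 11.0
```

```bash
python3 go.py 430,-60,150,182.1 411,-290,150,182.1 411,-290,82,182.1
```

```text
at [519.2 -27.9   6.7] -177.88 F [-22.9  -1.7  17. ] gap 0.4 t 32.2 q6 -1.73
430,-60,150,182.1 [0.0912, -0.0287, -0.1427] 0.0004 rows>= 4.0
411,-290,150,182.1 [0.1187, -0.2578, -0.1426] 0.0004 rows>= 7.0
411,-290,82,182.1 [0.1183, -0.2578, -0.0746] 0.0004 rows>= 6.0
```

Emit:
move_arm --pt "0.02 0 0 0" --pt "0.05 0 -0.02 0" --pt "0.085 0 -0.06 0" --pt "0.105 -0.02 -0.1 0" --pt "0.115 -0.055 -0.13 0" --pt "0.1185 -0.1 -0.143 0" --pt "0.1185 -0.145 -0.143 0" --pt "0.1185 -0.19 -0.143 0" --pt "0.1185 -0.23 -0.143 0" --pt "0.1185 -0.25 -0.143 0" --pt "0.1185 -0.258 -0.143 0" --pt "0.1185 -0.258 -0.143 0"

```text
clock: 33.4
eef_pos: [412.8, -290.4, 149.6]
eef_rot: [3.141, -0.0, -3.106]
wrist_force: [-0.1, 0.1, 0.3]
finger_gap: 0.5
finger_force: 0.0
```

```bash
python3 tray.py; python3 go.py 411,-290,82,182.1
```

```text
top orange [570.2 131.3] [46.5 88.6] 0.9 250 77.9 max x 611.0
top green [572.6 -26.6] [47.3 88.4] -0.2 256 77.8 max x 615.9
top blue [573.1  52.3] [47.1 92.7] 0.2 264 77.4 max x 615.1
top fence [616.7  53.1] [ 21.9 240.2] -87.4 130 68.2 min x 615.4
side orange [572.2 134. ] [53.  91.2] 2.5 223 77.2 max x 613.5
side green [574.1 -22.9] [51.5 87.1] -0.6 180 77.7 max x 616.8
side blue [577.   53.8] [54.  96.1] 3.8 210 77.0 max x 616.4
side fence [623.8  57.4] [  9.1 242.3] -88.1 71 69.1 min x 616.3
at [ 413.  -289.3  149.8] -177.86 F [-0.  -0.5 -0.4] gap 0.5 t 33.5 q6 -2.29
411,-290,82,182.1 [0.0021, -0.0007, 0.0678] 0.0007 rows>= 2.0
```

Emit:
move_arm --pt "0.002 -0.001 0.03 0" --pt "0.002 -0.001 0.055 0" --pt "0.002 -0.001 0.065 0" --pt "0.002 -0.001 0.068 0" --pt "0.002 -0.001 0.068 0"

```text
clock: 34.0
eef_pos: [411.4, -291.0, 82.5]
eef_rot: [-3.141, 0.0, -3.104]
wrist_force: [0.4, -0.1, 0.1]
finger_gap: 0.5
finger_force: 0.0
```

```bash
cat > crank.py <<'E'
import sys
from h import *
# rows of a peg going round the hub clockwise: start angle deg, step deg, n
a0,st,n=map(float,sys.argv[1:4]); H=np.array([473.5,-291.6])
s=manip.read_state(); p=np.array(s["eef_pos"]); T=R.from_euler('xyz',s["eef_rot"]).as_matrix()
print("peg angle now",np.degrees(np.arctan2(*(p[:2]-H)[::-1])),np.hypot(*(p[:2]-H)),p[2],"q6",s["joints"][5])
rows=[]
for i in range(1,int(n)+1):
    a=np.radians(a0-st*i); d=T.T@np.array([*(H+60*np.array([np.cos(a),np.sin(a)])-p[:2]),0])/1000
    rows.append([round(d[0],3),round(d[1],3),0,0])
print(rows)
E
python3 crank.py 180 15 12
```

```text
peg angle now 179.49138711238524 62.11726771364473 82.50060298712656 q6 -2.29657948538811
[[np.float64(-0.005), np.float64(0.015), 0, 0], [np.float64(-0.011), np.float64(0.029), 0, 0], [np.float64(-0.021), np.float64(0.041), 0, 0], [np.float64(-0.034), np.float64(0.05), 0, 0], [np.float64(-0.049), np.float64(0.056), 0, 0], [np.float64(-0.064), np.float64(0.057), 0, 0], [np.float64(-0.08), np.float64(0.054), 0, 0], [np.float64(-0.094), np.float64(0.048), 0, 0], [np.float64(-0.106), np.float64(0.038), 0, 0], [np.float64(-0.115), np.float64(0.025), 0, 0], [np.float64(-0.121), np.float64(0.01), 0, 0], [np.float64(-0.122), np.float64(-0.005), 0, 0]]
```

Emit:
move_arm --pt "-0.005 0.015 0 0" --pt "-0.011 0.029 0 0" --pt "-0.021 0.041 0 0" --pt "-0.034 0.05 0 0" --pt "-0.049 0.056 0 0" --pt "-0.064 0.057 0 0"

```text
clock: 34.6
eef_pos: [472.5, -231.5, 82.8]
eef_rot: [-3.14, -0.002, -3.105]
wrist_force: [-12.7, -4.1, -0.9]
finger_gap: 0.4
finger_force: 5.0
```

```bash
cat > cr.py <<'E'
from m import *
H=np.array([473.5,-291.6])
for n in("top","side"):
    c=cam(n);P=cloud(c);cv2.imwrite(f"last{n}.png",c["frame"]);ms,w=masks(c["frame"])
    m=ms["red"]&(P[...,2]>140)&(P[...,2]<166)&(np.hypot(P[...,0]-H[0],P[...,1]-H[1])<100)
    if m.sum()>5:
        q=np.nanmean(P[m],0);d=q[:2]-H;print(n,m.sum(),q.round(1),"phi",np.degrees(np.arctan2(d[1],d[0])).round(1),"r",np.hypot(*d).round(1))
    m=ms["blue"]&(P[...,2]>62)&(P[...,2]<72)&(P[...,1]>-250)&(P[...,1]<250)&(P[...,0]>600)&(P[...,0]<645);print(n,"fence",*rect(P,m))
E
python3 cr.py; python3 crank.py 90 15 12
```

```text
top fence [618.4  37.4] [ 19.1 242.9] -88.2 138 68.7
side fence [623.  36.] [ 12.6 251.3] -88.4 70 69.2
peg angle now 89.65310010997035 60.475300969332196 82.619499359349 q6 -2.131411062634366
[[np.float64(-0.015), np.float64(-0.003), 0, 0], [np.float64(-0.029), np.float64(-0.01), 0, 0], [np.float64(-0.041), np.float64(-0.02), 0, 0], [np.float64(-0.05), np.float64(-0.032), 0, 0], [np.float64(-0.056), np.float64(-0.047), 0, 0], [np.float64(-0.057), np.float64(-0.063), 0, 0], [np.float64(-0.055), np.float64(-0.078), 0, 0], [np.float64(-0.048), np.float64(-0.092), 0, 0], [np.float64(-0.038), np.float64(-0.104), 0, 0], [np.float64(-0.025), np.float64(-0.113), 0, 0], [np.float64(-0.011), np.float64(-0.119), 0, 0], [np.float64(0.005), np.float64(-0.12), 0, 0]]
```

The crank turns and the tray has moved about 16 mm.

Emit:
move_arm --pt "-0.015 -0.003 0 0" --pt "-0.029 -0.01 0 0" --pt "-0.041 -0.02 0 0" --pt "-0.05 -0.032 0 0" --pt "-0.056 -0.047 0 0" --pt "-0.057 -0.063 0 0" --pt "-0.055 -0.078 0 0" --pt "-0.048 -0.092 0 0" --pt "-0.038 -0.104 0 0" --pt "-0.025 -0.113 0 0" --pt "-0.011 -0.119 0 0" --pt "0.005 -0.12 0 0"

```text
clock: 35.9
eef_pos: [473.7, -351.3, 82.9]
eef_rot: [-3.141, 0.004, -3.105]
wrist_force: [12.4, 3.1, -2.2]
finger_gap: 0.3
finger_force: 5.2
```

```bash
python3 cr.py; python3 crank.py -90 15 12
```

```text
top fence [617.8   2.9] [ 23.8 246.8] -89.2 135 68.2
side fence [626.4   1.1] [ 10.  252.4] -87.7 64 69.3
peg angle now -91.28884817885053 60.287937795671716 83.10477354627238 q6 -2.310196275717959
[[np.float64(0.014), np.float64(0.003), 0, 0], [np.float64(0.028), np.float64(0.009), 0, 0], [np.float64(0.04), np.float64(0.019), 0, 0], [np.float64(0.049), np.float64(0.032), 0, 0], [np.float64(0.055), np.float64(0.047), 0, 0], [np.float64(0.056), np.float64(0.062), 0, 0], [np.float64(0.054), np.float64(0.078), 0, 0], [np.float64(0.047), np.float64(0.092), 0, 0], [np.float64(0.037), np.float64(0.104), 0, 0], [np.float64(0.025), np.float64(0.113), 0, 0], [np.float64(0.01), np.float64(0.119), 0, 0], [np.float64(-0.006), np.float64(0.12), 0, 0]]
```

Emit:
move_arm --pt "0.014 0.003 0 0" --pt "0.028 0.009 0 0" --pt "0.04 0.019 0 0" --pt "0.049 0.032 0 0" --pt "0.055 0.047 0 0" --pt "0.056 0.062 0 0" --pt "0.054 0.078 0 0" --pt "0.047 0.092 0 0" --pt "0.037 0.104 0 0" --pt "0.025 0.113 0 0" --pt "0.01 0.119 0 0" --pt "-0.006 0.12 0 0"

```text
clock: 37.2
eef_pos: [473.2, -231.6, 82.4]
eef_rot: [-3.141, -0.003, -3.105]
wrist_force: [-13.2, -3.0, 0.8]
finger_gap: 0.6
finger_force: 5.1
```

```bash
python3 cr.py; python3 crank.py 90 15 12
```

```text
top fence [620. -34.] [ 19.9 247.9] -88.8 125 68.3
side fence [626.9 -31.5] [ 10.6 244. ] -88.6 60 68.6
peg angle now 88.78751325955852 60.29675273220194 82.28028678953747 q6 -2.1307231132833047
[[np.float64(-0.014), np.float64(-0.003), 0, 0], [np.float64(-0.028), np.float64(-0.009), 0, 0], [np.float64(-0.04), np.float64(-0.019), 0, 0], [np.float64(-0.05), np.float64(-0.032), 0, 0], [np.float64(-0.055), np.float64(-0.047), 0, 0], [np.float64(-0.056), np.float64(-0.062), 0, 0], [np.float64(-0.054), np.float64(-0.078), 0, 0], [np.float64(-0.047), np.float64(-0.092), 0, 0], [np.float64(-0.037), np.float64(-0.104), 0, 0], [np.float64(-0.024), np.float64(-0.113), 0, 0], [np.float64(-0.01), np.float64(-0.119), 0, 0], [np.float64(0.006), np.float64(-0.12), 0, 0]]
```

Emit:
move_arm --pt "-0.014 -0.003 0 0" --pt "-0.028 -0.009 0 0" --pt "-0.04 -0.019 0 0" --pt "-0.05 -0.032 0 0" --pt "-0.055 -0.047 0 0" --pt "-0.056 -0.062 0 0" --pt "-0.054 -0.078 0 0" --pt "-0.047 -0.092 0 0" --pt "-0.037 -0.104 0 0" --pt "-0.024 -0.113 0 0" --pt "-0.01 -0.119 0 0" --pt "0.006 -0.12 0 0"

```text
clock: 38.5
eef_pos: [473.5, -351.5, 82.6]
eef_rot: [3.142, 0.004, -3.105]
wrist_force: [12.2, 3.8, -1.5]
finger_gap: 0.4
finger_force: 5.2
```

```bash
python3 cr.py; python3 crank.py -90 10 9
```

```text
top fence [621.8 -68.5] [ 20.4 243.5] -88.2 122 68.4
side fence [627.3 -64.6] [ 10.7 244.3] -88.3 67 69.1
peg angle now -91.47512695974919 60.502508824056065 82.78569925760311 q6 -2.3105598720878797
[[np.float64(0.009), np.float64(0.002), 0, 0], [np.float64(0.019), np.float64(0.005), 0, 0], [np.float64(0.028), np.float64(0.01), 0, 0], [np.float64(0.036), np.float64(0.016), 0, 0], [np.float64(0.044), np.float64(0.024), 0, 0], [np.float64(0.049), np.float64(0.032), 0, 0], [np.float64(0.053), np.float64(0.042), 0, 0], [np.float64(0.056), np.float64(0.052), 0, 0], [np.float64(0.056), np.float64(0.063), 0, 0]]
```

Emit:
move_arm --pt "0.009 0.002 0 0" --pt "0.019 0.005 0 0" --pt "0.028 0.01 0 0" --pt "0.036 0.016 0 0" --pt "0.044 0.024 0 0" --pt "0.046 0.028 0 0" --pt "0.046 0.028 0 0"

```text
clock: 39.3
eef_pos: [426.0, -325.9, 82.9]
eef_rot: [-3.14, 0.002, -3.105]
wrist_force: [1.2, -0.3, 0.9]
finger_gap: 0.4
finger_force: 0.8
```

```bash
python3 cr.py; python3 crank.py -145 3 8
```

```text
top 6 [ 426.8 -300.4  159.8] phi -169.3 r 47.5
top fence [623.7 -77.2] [ 16.8 240.3] -88.3 133 68.0
side fence [628.4 -75.5] [  8.9 239.4] -88.3 60 68.8
peg angle now -144.35885238372646 58.832678749039516 82.54472050301406 q6 -2.3293127228318573
[[np.float64(0.003), np.float64(0.003), 0, 0], [np.float64(0.004), np.float64(0.005), 0, 0], [np.float64(0.006), np.float64(0.008), 0, 0], [np.float64(0.007), np.float64(0.011), 0, 0], [np.float64(0.008), np.float64(0.014), 0, 0], [np.float64(0.009), np.float64(0.017), 0, 0], [np.float64(0.01), np.float64(0.02), 0, 0], [np.float64(0.01), np.float64(0.023), 0, 0]]
```

Emit:
move_arm --pt "0.003 0.003 0 0" --pt "0.004 0.005 0 0" --pt "0.006 0.008 0 0" --pt "0.007 0.011 0 0" --pt "0.007 0.011 0 0"

```text
clock: 39.9
eef_pos: [418.3, -315.4, 82.4]
eef_rot: [-3.14, 0.001, -3.105]
wrist_force: [1.4, -2.7, 1.2]
finger_gap: 0.4
finger_force: 1.6
```

Emit:
move_arm --pt "0.001 0.003 0 0" --pt "0.001 0.004 0 0" --pt "0.001 0.004 0 0"

```text
clock: 40.2
eef_pos: [417.4, -312.6, 82.4]
eef_rot: [-3.138, 0.002, -3.105]
wrist_force: [5.3, -11.9, -1.6]
finger_gap: 0.4
finger_force: 5.9
```

Emit:
move_arm --pt "0.001 0.002 0 0" --pt "0.001 0.004 0 0" --pt "0.001 0.004 0 0"

```text
clock: 40.5
eef_pos: [417.6, -312.8, 82.6]
eef_rot: [-3.13, 0.006, -3.106]
wrist_force: [16.5, -42.5, -19.0]
finger_gap: 0.5
finger_force: 21.7
```

The crank is hard against its stop: 42 N with no further motion. I'll back off and check.

Emit:
move_arm --pt "-0.001 -0.012 0 0" --pt "-0.001 -0.016 0 0" --pt "-0.001 -0.016 -0.03 0" --pt "-0.001 -0.016 -0.07 0" --pt "-0.001 -0.016 -0.1 0" --pt "0.04 -0.016 -0.1 0" --pt "0.08 0.02 -0.1 0" --pt "0.1 0.06 -0.1 0" --pt "0.1 0.09 -0.1 0" --pt "0.1 0.09 -0.1 0"

```text
clock: 41.5
eef_pos: [311.7, -218.4, 182.2]
eef_rot: [3.142, 0.001, -3.103]
wrist_force: [0.1, -1.1, -0.3]
finger_gap: 0.3
finger_force: 0.0
```

```bash
sed 's/y>-230/y>-280/' tray.py>t3.py; python3 t3.py; python3 cr.py
python3 - <<'E'
from m import *
f=cv2.imread("lasttop.png");cv2.imwrite("pics/t3.png",cv2.resize(f[140:262,240:412],(800,570),interpolation=cv2.INTER_CUBIC))
P=np.load("lasttop.npy");x,y,z=P[...,0],P[...,1],P[...,2]
m=(z>128)&(z<145)&(abs(x-638)<40)&(abs(y+285)<40); print("knob",*rect(P,m))
E
python3 go.py 638.3,-284.6,140,62.8
```

```text
top orange [566.3  -1.5] [47.2 70.6] 0.1 209 77.5 max x 601.1
top green [ 578. -160.] [48.9 88.4] 2.1 264 77.3 max x 621.4
top blue [577.4 -80.5] [48. 95.] -0.7 264 77.4 max x 620.8
top fence [625.3 -82.9] [ 14.1 252.1] -88.2 140 68.6 min x 620.1
side orange [573.8   2.4] [53.3 86.4] 2.9 191 77.5 max x 615.6
side green [ 580.2 -155.3] [56.3 88.2] -3.7 151 77.5 max x 621.8
side blue [578.5 -79.7] [55.2 88.1] 5.1 178 78.0 max x 619.0
side fence [624.7 -78.9] [ 17.9 241.6] -88.0 61 68.4 min x 620.5
top 57 [ 412.6 -290.3  157.6] phi 178.8 r 61.0
top fence [623.4 -82.8] [ 17.9 250.9] -88.2 141 68.4
side 7 [ 412.5 -287.2  160.2] phi 175.9 r 61.2
side fence [628.4 -82.4] [  9.2 249.9] -87.7 61 69.0
knob [ 637.7 -284.1] [15.4 44.2] 61.9 59 136.8
at [ 312.5 -221.3  181.8] -177.9 F [-0.3 -1.  -0.1] gap 0.5 t 41.7 q6 -2.32
638.3,-284.6,140,62.8 [-0.3232, -0.0752, 0.0416] 2.0822 rows>= 14.0
```

View pics/t3.png

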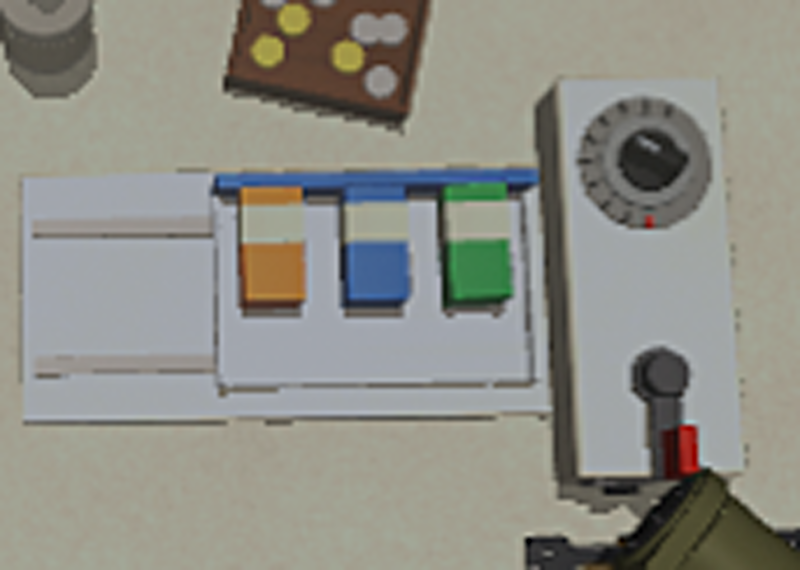

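The tray is home with all cartons flush. Next is the knob, whose bar lies at 62°.

Emit:
move_arm --pt "-0.03 -0.007 0 0.14" --pt "-0.07 -0.015 0 0.28" --pt "-0.11 -0.025 0 0.42" --pt "-0.15 -0.035 0 0.56" --pt "-0.19 -0.045 0 0.7" --pt "-0.23 -0.055 0 0.84" --pt "-0.265 -0.063 0 0.98" --pt "-0.295 -0.07 0 1.12" --pt "-0.315 -0.073 0.02 1.26" --pt "-0.323 -0.075 0.04 1.4" --pt "-0.323 -0.075 0.04 1.54" --pt "-0.323 -0.075 0.04 1.68" --jaw 0.045

```text
clock: 42.9
eef_pos: [637.7, -284.7, 139.2]
eef_rot: [-3.138, -0.001, 1.492]
wrist_force: [-0.5, -0.1, 0.2]
finger_gap: 45.0
finger_force: 0.0
```

```bash
python3 go.py 638,-284.6,140,62.3
```

```text
at [ 637.7 -284.7  139.2] 85.48 F [-0.5 -0.1  0.2] gap 45.0 t 42.9 q6 -0.39
638,-284.6,140,62.3 [0.0001, 0.0003, -0.0008] 0.4046 rows>= 3.0
```

Emit:
move_arm --pt "0 0 0 0.14" --pt "0 0 0 0.28" --pt "0 0 0 0.4" --pt "0 0 0 0.405" --pt "0 0 0.02 0.405" --pt "0 0 0.045 0.405" --pt "0 0 0.06 0.405" --pt "0 0 0.065 0.405" --pt "0 0 0.065 0.405" --pt "0 0 0.065 0.405"

```text
clock: 43.9
eef_pos: [638.4, -284.3, 78.0]
eef_rot: [3.14, -0.0, 1.094]
wrist_force: [-0.6, 0.0, -0.1]
finger_gap: 45.2
finger_force: 0.0
```

Emit:
move_arm --pt "0 0 0 0" --pt "0 0 0 0" --pt "0 0 0 0" --pt "0 0 0 0" --pt "0 0 0 0" --pt "0 0 0 0" --pt "0 0 0 0" --pt "0 0 0 0" --jaw 0.0 --squeeze 20

```text
clock: 44.7
eef_pos: [638.2, -284.2, 77.1]
eef_rot: [3.14, -0.0, 1.093]
wrist_force: [5.4, -2.7, -0.3]
finger_gap: 13.5
finger_force: 20.0
```

Emit:
move_arm --pt "0 0 0 -0.14" --pt "0 0 0 -0.28" --pt "0 0 0 -0.42" --pt "0 0 0 -0.56" --pt "0 0 0 -0.7" --pt "0 0 0 -0.84" --pt "0 0 0 -0.98" --pt "0 0 0 -1.12" --pt "0 0 0 -1.26" --pt "0 0 0 -1.4" --pt "0 0 0 -1.54" --pt "0 0 0 -1.68"

```text
clock: 45.9
eef_pos: [635.4, -285.3, 77.1]
eef_rot: [-3.139, -0.005, 2.778]
wrist_force: [-16.8, -6.3, 7.9]
finger_gap: 13.7
finger_force: 20.0
```

Emit:
move_arm --pt "0 0 0 -0.1" --pt "0 0 0 -0.2" --pt "0 0 0 -0.28" --pt "0 0 0 -0.32" --pt "0 0 0 -0.34" --pt "0 0 0 -0.34"

```text
clock: 46.5
eef_pos: [635.3, -285.9, 77.1]
eef_rot: [-3.14, -0.005, 3.112]
wrist_force: [-16.3, -9.0, 6.2]
finger_gap: 13.6
finger_force: 20.0
```

```bash
python3 -c "
from cell import manip
s=manip.read_state();print(s['moment'],s['eef_rot'],s['joints'][5])"
```

```text
[-1.7098637   3.00368519 -0.01307092] [-3.13978306 -0.00495609  3.1124726 ] -2.01445873518746
```

Emit:
move_arm --pt "0.001 0 0 -0.03" --pt "0.002 0 0 -0.06" --pt "0.002 0 0 -0.09" --pt "0.002 0 0 -0.12" --pt "0.002 0 0 -0.14" --pt "0.002 0 0 -0.14"

```text
clock: 47.1
eef_pos: [634.8, -286.0, 77.1]
eef_rot: [-3.139, -0.002, -3.031]
wrist_force: [-4.0, -10.5, 1.4]
finger_gap: 14.4
finger_force: 21.0
```

```bash
python3 -c "
from cell import manip
s=manip.read_state();print(s['moment'],s['eef_rot'],s['joints'][5])"
```

```text
[-2.06915462  0.70703784 -0.46094869] [-3.13934686e+00 -1.54760639e-03 -3.03103847e+00] -2.1552593979952857
```

The torque has built up at the zero stop, so I'll release and check.

Emit:
move_arm --pt "0 0 0 0" --pt "0 0 0 0" --pt "0 0 0 0" --pt "0 0 0 0" --jaw 0.045

```text
clock: 47.5
eef_pos: [635.9, -283.6, 76.8]
eef_rot: [3.141, -0.0, -3.03]
wrist_force: [0.7, -0.7, -0.4]
finger_gap: 42.6
finger_force: 0.0
```

Emit:
move_arm --pt "0 0 -0.02 0" --pt "0 0 -0.05 0" --pt "0 0 -0.09 0" --pt "0.04 0 -0.12 0" --pt "0.08 0.03 -0.12 0" --pt "0.12 0.07 -0.12 0" --pt "0.16 0.11 -0.12 0" --pt "0.2 0.15 -0.12 0" --pt "0.24 0.19 -0.12 0" --pt "0.27 0.22 -0.12 0" --pt "0.27 0.22 -0.12 0" --pt "0.27 0.22 -0.12 0"

```text
clock: 48.7
eef_pos: [342.2, -94.4, 197.5]
eef_rot: [-3.141, 0.002, -3.029]
wrist_force: [0.2, -0.2, 0.3]
finger_gap: 45.2
finger_force: 0.0
```

```bash
python3 t3.py; python3 cr.py
python3 - <<'E'
from m import *
f=cv2.imread("lasttop.png");cv2.imwrite("pics/t4.png",cv2.resize(f[140:262,240:412],(800,570),interpolation=cv2.INTER_CUBIC))
P=np.load("lasttop.npy");x,y,z=P[...,0],P[...,1],P[...,2]
m=(z>128)&(z<145)&(abs(x-638)<40)&(abs(y+285)<40); print("knob",*rect(P,m))
E
```

```text
top orange [573.8  -1.5] [47.4 84.2] -0.2 250 77.9 max x 615.0
top green [ 577.7 -160.9] [50.7 89.3] 3.6 272 77.7 max x 621.9
top blue [579.3 -81. ] [47.2 98.9] 1.2 282 77.5 max x 620.8
top fence [621.6 -82.6] [ 22.6 251.2] -88.1 146 68.0 min x 620.3
side orange [5.732e+02 3.000e-01] [53.1 88.4] 1.7 179 77.3 max x 615.7
side green [ 579.5 -154.4] [55.1 88.5] -7.8 157 77.4 max x 621.3
side blue [579.9 -80. ] [54.1 96.3] 6.9 182 77.8 max x 620.8
side fence [628.3 -79.8] [  9.4 247.5] -87.8 54 69.3 min x 621.9
top 57 [ 412.3 -290.3  157.7] phi 178.8 r 61.2
top fence [622.  -82.7] [ 22.1 251.2] -88.2 145 68.0
side fence [627.3 -80.5] [ 12.1 246.1] -87.9 66 69.4
knob [ 636.8 -283.8] [15.5 42.2] 5.0 57 136.7
```

View pics/t4.png

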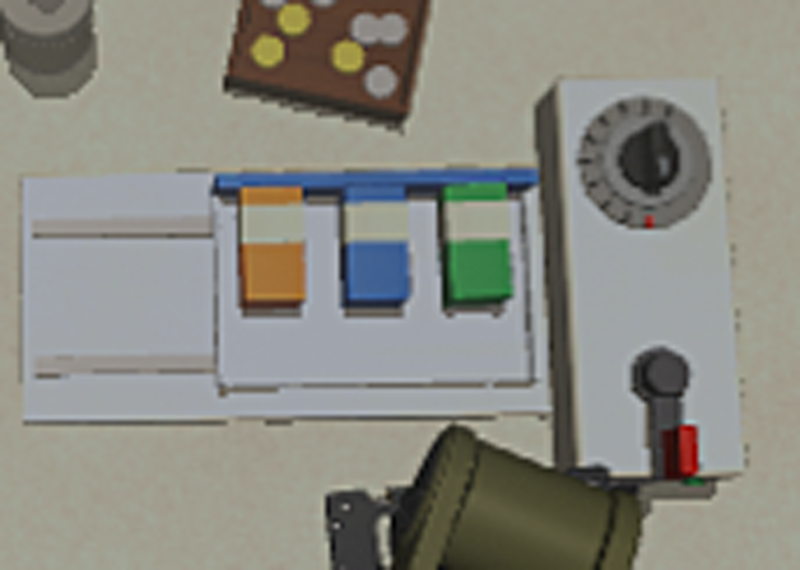

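The picture shows the tray home with the cartons flush and square. The knob bar is aligned with the unit's x axis at the zero stop, and the arm is clear of everything.

```bash
python3 -c "
from cell import manip
print(manip.sign_off())"
```

```text
the job is handed in; nothing more can be done
None
```

I handed the job in at about 49 s on the robot's clock, with no verdict returned: the orange, green and small blue cartons are flush on the tray, the tray is cranked to its home stop, the counter knob is at zero, and the arm is clear.

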